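Feel for the full tin and slide it into the bench stop

ROBOT

A 7-joint arm with a two-finger parallel gripper is mounted at the origin on the work surface. World frame = base frame: x ahead of the robot, y to its left, z up, the work surface at z = 0. Lengths are in m, angles in rad, forces in N, time in s.
With the tool pointing down it reaches from about 0.4 to 0.85 m from the base axis. Payload 4.5 kg.
Tool frame: the origin (TCP) lies on the centre line of the jaws, within the pads' length; the fingertips stand 14 mm ahead of it and the grasp point (between the pads) lies 5 mm behind it; z points along the fingers, y is the line along which they close (so a half turn about z gives the same grasp; the last joint's range is limited). The gripper opens to 85 mm and grips with 20 to 120 N. Pads are 22 mm wide; open, the fingers measure 114 mm over their backs; the gripper's body (76 mm by 85 mm) begins 54 mm behind the grasp point. The pads swing forward as they close: fully open they stand 13 mm farther back than shut.
Start: joints at [-1.261, 0.689, -0.195, 1.565, 0.157, 0.902, -0.215], TCP at [0.17, 0.601, 0.245] pointing down, gripper open.
Joint ranges: [-3.01, 3.01], [-0.46, 2.08], [-1.47, 1.51], [0.13, 2.56], [-1, 4.14], [0.04, 2.09], [-2.66, 2.66]. Speed limits (rad/s): [2.57, 2.57, 3.14, 3.14, 3.14, 3.14, 3.14].

INTERFACE

Orientations are given as a unit quaternion [w, x, y, z].
In Python, from plant import * gives the robot as it stands.
- The arm moves only by the tool servo_tool, never from a script. Its argument "plan" is a list of rows, each an object of numbers: "claw": the opening, from -1 (shut) to 1 (fully open); "dx", "dy", "dz": the shift along the tool's x, y, z normalised to -1 to 1, where 1 is 0.25 m; "roll": the turn about the tool's z normalised to -1 to 1, where 1 is 0.5 rad. In form: [{"claw": .., "dx": .., "dy": .., "dz": .., "roll": ..}, ...]. A call has 1 to 12 rows; each row shifts and turns the commanded pose from where the row before left it, along the tool's axes as they then stand; what a row does not reach is not made up. A row lasts 1/10 s, in which the tool goes at most 50 mm and 8.59 degrees, less where a joint would pass 70% of its speed; a pose out of reach is approached as far as the arm can. A call with a number of a shift or a turn outside -1 to 1 is refused whole. A call with a gripper value outside its range is refused whole. The fingers move at their own pace and stop on an object; "grip_force" is the grip in N (left out, the last holds). Time passes only in rows, so rows that do not move let the fingers close. It gives the time, the measured TCP pose, the force, the opening and the grip force at its end, in the units of the state.
- get_state(): the state, without advancing time (a new reading comes with each control period).
- grab_frame(name): name is "scene" or "top"; returns a dict with "image" (420x560x3 uint8, red, green, blue), "mtx" (3x3 intrinsics, pixels), "k1" (the pictures are not rectified: a ray, as slopes to the right and down, at radius r is drawn at 1 + k1 r^2 times it, then the intrinsics apply), "R" (3x3) and "t" (3): a world point X has camera coordinates R X + t. Camera axes: x right, y down, z forward; pixel columns grow to the right and rows downward; lengths in m; the calibration is good to about 2 mm. A picture is of the moment at which its call begins. There is no depth.
- close_job(): hands the job in; it is judged then, once.
The state is a dict: "t": time; "joint_positions": joint angles; "joint_vel": joint speeds; "tau": joint torques, N m; "tcp_pos": TCP position; "eef_rot": TCP orientation; "contact_force": force on the tool from outside, world axes, zero at the start; "moment": the same for the moment, N m; "width": opening from 0.0 (shut) to 1.0 (fully open); "grasp_force": force on a finger pad.
Only numpy, scipy, OpenCV 4.12 (cv2) and the standard library are available. Lean on these libraries where they do the work, as an engineer would, in place of code of your own. Each camera call takes 0.05 s, during which the arm holds its last target. There are 200 camera calls.

TASK

One of the three look-alike closed tins is full of nails, the other two are empty. Nudge them along the bench to feel which one is heavy, then slide the full one, without lifting it, fully home into the V-shaped wooden stop so that it rests against both boards. Keep every tin standing on the bench, leave the two empty ones where they are apart from the small nudge, and do not disturb the other things.

Things in the scene. Friction and masses are not known exactly. Their poses are not given: they have to be found in the camera images.
- tin_a: One of three look-alike closed plain steel tins, 68 across, 72 high. All look the same: one is full of nails (roughly 0.75 to 0.95 kg), two are empty (0.08 to 0.14 kg). Which one is full can only be felt. Origin: centre of the underside, z up.
- tin_b: One of three look-alike closed plain steel tins, 68 across, 72 high. All look the same: one is full of nails (roughly 0.75 to 0.95 kg), two are empty (0.08 to 0.14 kg). Which one is full can only be felt. Origin: centre of the underside, z up.
- tin_c: One of three look-alike closed plain steel tins, 68 across, 72 high. All look the same: one is full of nails (roughly 0.75 to 0.95 kg), two are empty (0.08 to 0.14 kg). Which one is full can only be felt. Origin: centre of the underside, z up.
- stop: Wooden V-shaped stop fixed to the bench: two boards 18 thick, 45 high, meeting at a right angle; mouth 118 wide opens along its -x, roughly towards the robot. Origin: on the bench exactly where the centre of a seated tin's underside lies. V corner at x +48; inner board ends at x -11, y +-59; a 30 high batten behind, out to x +90.
- bowl: Bystander: blue ceramic mixing bowl, 140 across, 60 high. Origin on its underside.
- mallet: Bystander: rubber mallet lying on its side, about 290 long, head (towards its +x) 60 thick and 85 wide. Origin on its underside.
- scraper: Bystander: steel putty scraper lying flat, about 200 long, blade 70 wide. Origin on its underside.
- glue: Bystander: standing white bottle, 54 across, 150 high. Origin on its underside.
- tape: Bystander: roll of masking tape lying flat, 90 across, 24 high. Origin on its underside.
- brush: Bystander: paint brush lying flat. Origin on its underside.
Not all that is in view belongs to the job. Leave any green or turquoise look-alike of the tin_a alone.

How it is judged:
By the outcome, as a careful person would: the job done as asked, in the order asked, and still so for the second after the job is handed in, with the robot touching nothing.
It also fails if it takes over 66 s, if anything falls off the work surface, if the arm or the gripper's body presses on something with over 40 N, if the wrist force passes 120 N, or if a joint passes its speed limit or range.

## Working session

There is one attempt and no reset: what is moved stays moved. The work goes in short steps, Python scripts to look and compute and a tool call to move; the robot and the scene stay as the last step left them, time stands still between calls to the robot, and variables do not carry over. Pictures are saved under pics/ and viewed, at most 10 in all, crops included, and the job is handed in when it is done.

Besides the shell and the picture viewer there is one more tool, called after "Call:" in YAML: its name, and indented under it one key for each argument. servo_tool: Moves the arm, as the interface text tells. Scaled input: -1 to 1 covers 0.25 m each way for a shift and 0.5 rad each way for a turn. Its arguments: {"type":"object","properties":{"plan":{"type":"array"},"grip_force":{"type":"number"}},"required":["plan"]}

```bash
mkdir -p pics; ls; cat > h.py <<'E'
from plant import *
import numpy as np, cv2
def ray(f,u,v):
    K=np.array(f["mtx"]);p=cv2.undistortPoints(np.array([[[u,v]]],float),K,np.array([f["k1"],0,0,0,0.]))[0,0]
    R=np.array(f["R"]);t=np.array(f["t"]);return -R.T@t, R.T@np.array([p[0],p[1],1])
def onz(f,u,v,z):
    c,d=ray(f,u,v);return c+d*(z-c[2])/d[2]
def proj(f,X):
    c=np.array(f["R"])@X+np.array(f["t"]);p=c[:2]/c[2];p=p*(1+f["k1"]*(p@p));K=np.array(f["mtx"]);return K[:2,:2]@p+K[:2,2]
E
python3 - <<'E'
from h import *
import pickle
for n in("scene","top"):
    f=grab_frame(n);pickle.dump(f,open(n+".pkl","wb"))
    cv2.imwrite(f"pics/{n}0.png",cv2.resize(f["image"][:,:,::-1],(800,600)))
    c,_=ray(f,280,210);print(n,c,f["k1"],f["mtx"])
s=get_state();print(s)
E
```

```text
pics
scene [ 1.20151521 -0.72456409  0.64953658] 0.02568664033398269 [[407.61775992   0.         281.80959441]
 [  0.         407.61775992 210.86518218]
 [  0.           0.           1.        ]]
top [ 0.37476542 -0.05095895  1.24776238] -0.04922121345955954 [[446.26004475   0.         283.66950432]
 [  0.         446.26004475 213.65270594]
 [  0.           0.           1.        ]]
{'t': 0.1, 'joint_positions': array([-1.26123671,  0.68990677, -0.19450402,  1.56622878,  0.15729485,
        0.90253515, -0.21510199]), 'joint_vel': array([ 0.00181862, -0.00032522,  0.00044806, -0.00565343,  0.00018498,
       -0.00183138,  0.00059538]), 'tau': array([-3.81276404e-03, -5.40598691e+01, -1.27164021e+00, -1.58985990e+01,
        9.36463417e-03,  4.32263740e-03, -1.46893979e-05]), 'tcp_pos': array([0.17007062, 0.60082886, 0.24456268]), 'eef_rot': array([-4.96340410e-05,  1.37414901e-01,  9.90513216e-01, -8.42852521e-04]), 'contact_force': array([ 0.09709731,  0.1688983 , -0.24156318]), 'moment': array([ 0.00230671,  0.00362076, -0.03106064]), 'grasp_force': 0.0, 'width': 1.0028745040131501}
```

View pics/top0.png

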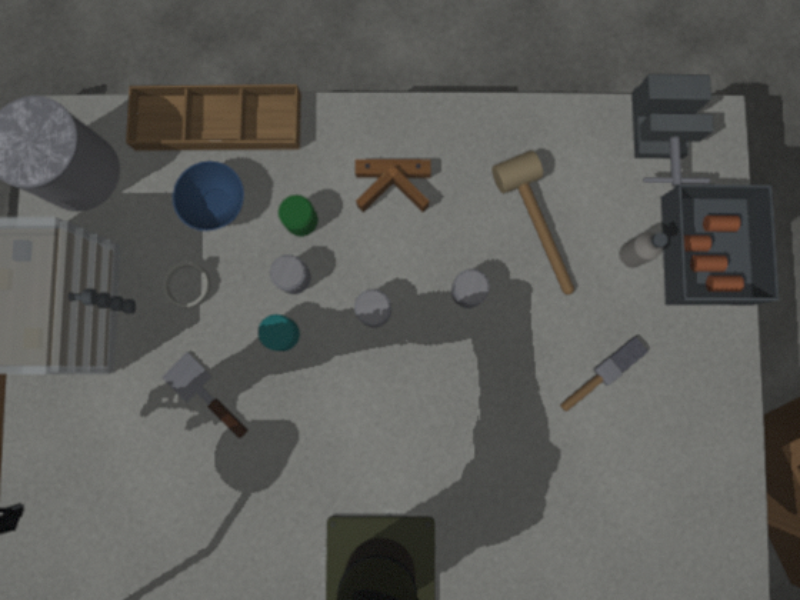

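View pics/scene0.png

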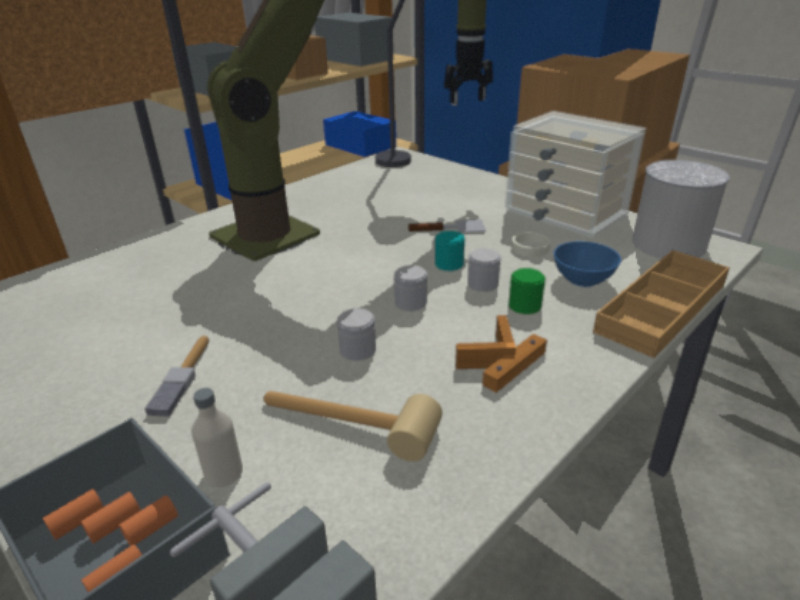

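The top view shows the three plain grey tins at (290,272), (373,308) and (470,288). The stop is at (393,185) with its mouth facing down towards the robot. The green (298,214) and turquoise (278,332) tins are decoys because the real ones are plain steel, so I'll leave them alone. I'll confirm this in one enlarged crop.

```bash
python3 - <<'E'
from h import *
import pickle
f=pickle.load(open("top.pkl","rb"));im=f["image"][:,:,::-1]
c=im[100:250,170:370];c=cv2.resize(c,None,fx=4,fy=4,interpolation=cv2.INTER_CUBIC)
c=cv2.convertScaleAbs(c,alpha=1.5)
for i in range(0,800,80): cv2.putText(c,str(170+i//4),(i,10),0,.35,(0,255,255))
for i in range(0,600,80): cv2.putText(c,str(100+i//4),(0,i+10),0,.35,(0,255,255))
cv2.imwrite("pics/crop.png",c)
E
```

```text
(no output)
```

View pics/crop.png

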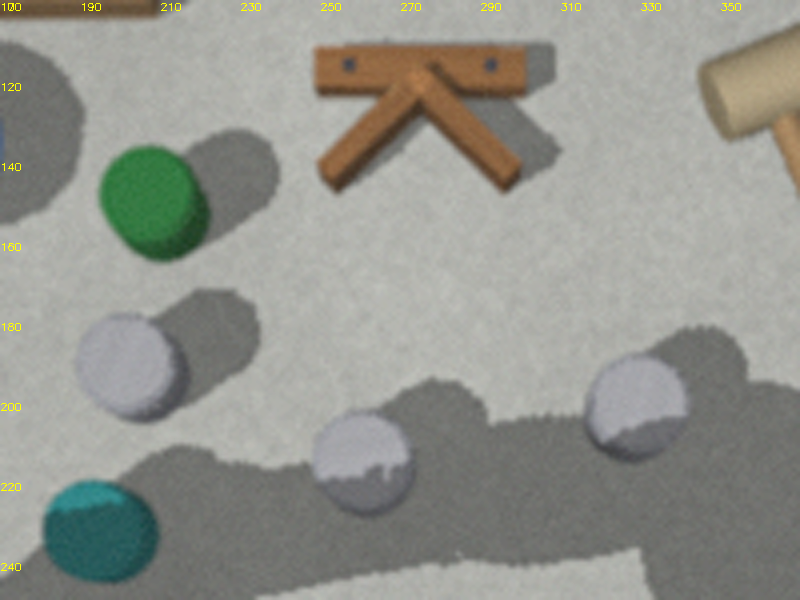

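The crop confirms three plain steel tins with top-disc centres at native pixels (202,191), (260,215) and (330,200). The green and turquoise ones are decoys. The V boards end near (253,144) and (297,144), with the inner corner near (275,126).

```bash
python3 - <<'E'
from h import *
import pickle
f=pickle.load(open("top.pkl","rb"));g=pickle.load(open("scene.pkl","rb"))
im=f["image"].astype(int)
P=lambda x,y:(170+(x+.5)/4-.5,100+(y+.5)/4-.5)
# tins: bluish tint silhouettes vs. projected silhouette of a cylinder
hsv=cv2.cvtColor(f["image"],cv2.COLOR_RGB2HSV)
bl=cv2.GaussianBlur(f["image"],(3,3),0).astype(int)
m=((bl[:,:,2]-bl[:,:,1])>3).astype(np.uint8)
a=np.linspace(0,2*np.pi,60,endpoint=False)
def sil(f,x,y):
    pts=[proj(f,np.array([x+.034*np.cos(t),y+.034*np.sin(t),z])) for t in a for z in(0,.072)]
    h=cv2.convexHull(np.array(pts,np.float32));M=cv2.moments(h);return np.array([M['m10'],M['m01']])/M['m00'],cv2.contourArea(h),cv2.boundingRect(h)
for n,(x,y) in dict(t1=(127,363),t2=(362,459),t3=(638,402)).items():
    u,v=P(x,y);X=onz(f,u,v,.072)
    w=np.zeros_like(m);w[int(v)-18:int(v)+19,int(u)-18:int(u)+19]=1
    k,lab,st,ce=cv2.connectedComponentsWithStats(m*w);i=1+st[1:,4].argmax()
    c,A,bb=sil(f,*X[:2])
    print(n,X.round(4),"mask",ce[i].round(1),st[i],"sil",c.round(1),A,bb,"scene800",(sil(g,*X[:2])[0]/.7).round(0))
for n,p,z in[("Lout",(318,168),.045),("Lin",(337,182),.045),("Rin",(500,181),.045),("Rout",(522,163),.045),("V",(421,106),.045),("batL",(315,47),.03),("batR",(526,47),.03)]:
    X=onz(f,*P(*p),z);print(n,X.round(4),"scene800",(proj(g,X)/.7).round(0))
E
```

```text
t1 [0.5617 0.1745 0.072 ] mask [205.1 200.2] [197 196  15   8  36] sil [203.4 192.1] 627.9331175840925 (188, 177, 31, 30) scene800 [482. 269.]
t2 [0.4977 0.0168 0.072 ] mask [250.  212.9] [249 210   3   6  10] sil [260.6 215.3] 562.5779970750446 (247, 201, 27, 29) scene800 [410. 287.]
t3 [ 0.5363 -0.1663  0.072 ] mask [319.6 204.9] [318 199   6  11  25] sil [328.2 201.5] 587.6186576089822 (314, 187, 28, 29) scene800 [356. 333.]
Lout [0.7025 0.0507 0.045 ] scene800 [502. 314.]
Lin [0.6926 0.0374 0.045 ] scene800 [494. 315.]
Rin [ 0.6935 -0.075   0.045 ] scene800 [456. 342.]
Rout [ 0.7063 -0.0902  0.045 ] scene800 [456. 349.]
V [ 0.7467 -0.0202  0.045 ] scene800 [499. 340.]
batL [0.7942 0.0552 0.03  ] scene800 [546. 339.]
batR [ 0.7944 -0.0936  0.03  ] scene800 [496. 379.]
```

Both views agree. The tins are at about (0.562,0.175), (0.498,0.017) and (0.536,-0.166). The seat is at about (0.703,-0.019) with yaw near 0, and the batten-back, inner-end and corner checks match within 4 mm. I'll push with a two-finger cradle at half opening, starting with the leftmost tin.

```bash
cat > go.py <<'E'
# usage: go.py x y z yawdeg : roll and, after it, shift in tool axes (in normalised units)
import sys
from h import *
from scipy.spatial.transform import Rotation as Ro
x,y,z,w=map(float,sys.argv[1:]);s=get_state();q=s["eef_rot"]
R=Ro.from_quat([q[1],q[2],q[3],q[0]]).as_matrix();yaw=np.degrees(np.arctan2(R[1,0],R[0,0]))
d=(w-yaw+90)%180-90;r=-np.radians(d)
R2=R@Ro.from_euler('z',r).as_matrix()
print("t",round(s["t"],2),"pos",s["tcp_pos"].round(4),"yaw",yaw.round(2),"tilt",R[2].round(4),"F",s["contact_force"].round(2),"w",round(s["width"],3))
print("roll",(r/.5).round(3),"shift after roll",(R2.T@(np.array([x,y,z])-s["tcp_pos"])/.25).round(3))
E
python3 go.py 0.545 0.232 0.2 106.7
```

```text
t 0.1 pos [0.1701 0.6008 0.2446] yaw 164.2 tilt [-1.0e-04 -1.7e-03 -1.0e+00] F [ 0.1   0.17 -0.24] w 1.003
roll 2.007 shift after roll [-1.844  1.013  0.18 ]
```

Call:
servo_tool:
  plan:
    - {"claw": 0, "dx": 0, "dy": 0, "dz": 0, "roll": 0.25}
    - {"claw": 0, "dx": 0, "dy": 0, "dz": 0, "roll": 0.25}
    - {"claw": 0, "dx": 0, "dy": 0, "dz": 0, "roll": 0.25}
    - {"claw": 0, "dx": 0, "dy": 0, "dz": 0, "roll": 0.25}
    - {"claw": 0, "dx": 0, "dy": 0, "dz": 0, "roll": 0.25}
    - {"claw": 0, "dx": 0, "dy": 0, "dz": 0, "roll": 0.25}
    - {"claw": 0, "dx": 0, "dy": 0, "dz": 0, "roll": 0.25}
    - {"claw": 0, "dx": 0, "dy": 0, "dz": 0, "roll": 0.25}
    - {"claw": 0, "dx": -0.13, "dy": 0.07, "dz": 0, "roll": 0}
    - {"claw": 0, "dx": -0.13, "dy": 0.07, "dz": 0, "roll": 0}
    - {"claw": 0, "dx": -0.13, "dy": 0.07, "dz": 0, "roll": 0}
    - {"claw": 0, "dx": -0.13, "dy": 0.07, "dz": 0, "roll": 0}

```text
t: 1.3
tcp_pos: [0.2756, 0.4961, 0.245]
eef_rot: [0.0, 0.595, 0.803, -0.0]
contact_force: [0.2, 0.6, -0.8]
width: 0.503
grasp_force: 0.0
```

Call:
servo_tool:
  plan:
    - {"claw": 0, "dx": -0.13, "dy": 0.07, "dz": 0, "roll": 0}
    - {"claw": 0, "dx": -0.13, "dy": 0.07, "dz": 0, "roll": 0}
    - {"claw": 0, "dx": -0.13, "dy": 0.07, "dz": 0, "roll": 0}
    - {"claw": 0, "dx": -0.13, "dy": 0.07, "dz": 0, "roll": 0}
    - {"claw": 0, "dx": -0.13, "dy": 0.07, "dz": 0, "roll": 0}
    - {"claw": 0, "dx": -0.13, "dy": 0.07, "dz": 0, "roll": 0}
    - {"claw": 0, "dx": -0.13, "dy": 0.07, "dz": 0, "roll": 0}
    - {"claw": 0, "dx": -0.13, "dy": 0.07, "dz": 0, "roll": 0}
    - {"claw": 0, "dx": 0, "dy": 0, "dz": 0, "roll": 0}

```text
t: 2.2
tcp_pos: [0.4889, 0.283, 0.2451]
eef_rot: [0.002, 0.599, 0.8, -0.001]
contact_force: [-0.3, -1.3, 0.4]
width: 0.494
grasp_force: 0.0
```

```bash
python3 go.py 0.545 0.232 0.2 106.7
```

```text
t 2.2 pos [0.4889 0.283  0.2451] yaw 106.34 tilt [-0.0046  0.0017 -1.    ] F [-0.31 -1.31  0.43] w 0.494
roll -0.013 shift after roll [-0.259  0.156  0.182]
```

Call:
servo_tool:
  plan:
    - {"claw": 0, "dx": -0.13, "dy": 0.08, "dz": 0, "roll": 0}
    - {"claw": 0, "dx": -0.13, "dy": 0.08, "dz": 0.03, "roll": 0}
    - {"claw": 0, "dx": 0, "dy": 0, "dz": 0.15, "roll": 0}
    - {"claw": 0, "dx": 0, "dy": 0, "dz": 0.15, "roll": 0}
    - {"claw": 0, "dx": 0, "dy": 0, "dz": 0.15, "roll": 0}
    - {"claw": 0, "dx": 0, "dy": 0, "dz": 0.15, "roll": 0}
    - {"claw": 0, "dx": 0, "dy": 0, "dz": 0.1, "roll": 0}
    - {"claw": 0, "dx": 0, "dy": 0, "dz": 0.1, "roll": 0}
    - {"claw": 0, "dx": 0, "dy": 0, "dz": 0, "roll": 0}
    - {"claw": 0, "dx": 0, "dy": 0, "dz": 0, "roll": 0}
    - {"claw": 0, "dx": 0, "dy": 0, "dz": 0, "roll": 0}

```text
t: 3.3
tcp_pos: [0.5424, 0.2394, 0.0391]
eef_rot: [0.0, 0.595, 0.803, 0.001]
contact_force: [0.5, 0.1, -0.1]
width: 0.496
grasp_force: 0.0
```

```bash
python3 go.py 0.551 0.2114 0.036 106.7
```

```text
t 3.3 pos [0.5424 0.2394 0.0391] yaw 106.91 tilt [ 5.0e-04  2.2e-03 -1.0e+00] F [ 0.47  0.09 -0.12] w 0.496
roll 0.007 shift after roll [-0.117  0.001  0.012]
```

Call:
servo_tool:
  plan:
    - {"claw": 0, "dx": -0.02, "dy": 0, "dz": 0.003, "roll": 0}
    - {"claw": 0, "dx": -0.02, "dy": 0, "dz": 0.003, "roll": 0}
    - {"claw": 0, "dx": -0.02, "dy": 0, "dz": 0.003, "roll": 0}
    - {"claw": 0, "dx": -0.02, "dy": 0, "dz": 0, "roll": 0}
    - {"claw": 0, "dx": -0.012, "dy": 0, "dz": 0, "roll": 0}
    - {"claw": 0, "dx": -0.012, "dy": 0, "dz": 0, "roll": 0}

```text
t: 3.9
tcp_pos: [0.5493, 0.2135, 0.0356]
eef_rot: [-0.0, 0.596, 0.803, 0.0]
contact_force: [-0.6, -0.2, -0.2]
width: 0.496
grasp_force: 0.0
```

Call:
servo_tool:
  plan:
    - {"claw": 0, "dx": -0.012, "dy": 0, "dz": 0, "roll": 0}
    - {"claw": 0, "dx": -0.012, "dy": 0, "dz": 0, "roll": 0}

```text
t: 4.1
tcp_pos: [0.5511, 0.2083, 0.0355]
eef_rot: [-0.0, 0.595, 0.803, 0.0]
contact_force: [-0.1, 0.2, -0.2]
width: 0.498
grasp_force: 0.3
```

Call:
servo_tool:
  plan:
    - {"claw": 0, "dx": -0.012, "dy": 0, "dz": 0, "roll": 0}
    - {"claw": 0, "dx": -0.012, "dy": 0, "dz": 0, "roll": 0}

```text
t: 4.3
tcp_pos: [0.5527, 0.2024, 0.0355]
eef_rot: [-0.0, 0.595, 0.803, 0.0]
contact_force: [0.1, 1.4, -0.6]
width: 0.501
grasp_force: 0.3
```

Call:
servo_tool:
  plan:
    - {"claw": 0, "dx": -0.012, "dy": 0, "dz": 0, "roll": 0}

```text
t: 4.4
tcp_pos: [0.5535, 0.1995, 0.0355]
eef_rot: [-0.0, 0.595, 0.803, 0.0]
contact_force: [-0.7, 0.7, -0.2]
width: 0.493
grasp_force: 0.3
```

Call:
servo_tool:
  plan:
    - {"claw": 0, "dx": -0.012, "dy": 0, "dz": 0, "roll": 0}

```text
t: 4.5
tcp_pos: [0.5544, 0.1965, 0.0355]
eef_rot: [-0.0, 0.595, 0.803, -0.0]
contact_force: [0.0, 0.1, 0.2]
width: 0.499
grasp_force: 0.3
```

Contact (pad 0.3 N) brought only about 0.5 N over roughly 14 mm, so this tin is probably empty. Next is the middle one.

Call:
servo_tool:
  plan:
    - {"claw": 0, "dx": 0.06, "dy": 0, "dz": 0, "roll": 0}
    - {"claw": 0, "dx": 0.06, "dy": 0, "dz": 0, "roll": 0}
    - {"claw": 0, "dx": 0, "dy": 0, "dz": -0.15, "roll": 0}
    - {"claw": 0, "dx": 0, "dy": 0, "dz": -0.15, "roll": 0}
    - {"claw": 0, "dx": 0, "dy": 0, "dz": -0.15, "roll": 0}
    - {"claw": 0, "dx": 0, "dy": 0, "dz": -0.1, "roll": -0.28}
    - {"claw": 0, "dx": 0, "dy": 0, "dz": 0, "roll": -0.28}
    - {"claw": 0, "dx": 0, "dy": 0, "dz": 0, "roll": -0.28}
    - {"claw": 0, "dx": 0, "dy": 0, "dz": 0, "roll": -0.28}
    - {"claw": 0, "dx": 0, "dy": 0, "dz": 0, "roll": -0.28}
    - {"claw": 0, "dx": 0, "dy": 0, "dz": 0, "roll": -0.28}
    - {"claw": 0, "dx": 0, "dy": 0, "dz": 0, "roll": -0.28}

```text
t: 5.7
tcp_pos: [0.5448, 0.2276, 0.1731]
eef_rot: [-0.0, 0.143, 0.99, 0.0]
contact_force: [0.4, -1.2, -1.2]
width: 0.498
grasp_force: 0.0
```

Call:
servo_tool:
  plan:
    - {"claw": 0, "dx": 0, "dy": 0, "dz": 0, "roll": -0.28}
    - {"claw": 0, "dx": 0, "dy": 0, "dz": 0, "roll": -0.28}
    - {"claw": 0, "dx": 0, "dy": 0, "dz": 0, "roll": 0}

```text
t: 6.0
tcp_pos: [0.5449, 0.2272, 0.173]
eef_rot: [-0.0, 0.007, 1.0, 0.001]
contact_force: [-0.6, 0.3, 0.0]
width: 0.5
grasp_force: 0.0
```

```bash
python3 go.py 0.433 0.017 0.036 180
```

```text
t 6.0 pos [0.5449 0.2272 0.173 ] yaw 179.25 tilt [ 9.0e-04  1.3e-03 -1.0e+00] F [-0.61  0.33  0.03] w 0.5
roll -0.026 shift after roll [ 0.447 -0.842  0.547]
```

Call:
servo_tool:
  plan:
    - {"claw": 0, "dx": 0.09, "dy": -0.14, "dz": 0, "roll": -0.026}
    - {"claw": 0, "dx": 0.09, "dy": -0.14, "dz": 0, "roll": 0}
    - {"claw": 0, "dx": 0.09, "dy": -0.14, "dz": 0, "roll": 0}
    - {"claw": 0, "dx": 0.09, "dy": -0.14, "dz": 0, "roll": 0}
    - {"claw": 0, "dx": 0.09, "dy": -0.14, "dz": 0, "roll": 0}
    - {"claw": 0, "dx": 0, "dy": -0.14, "dz": 0, "roll": 0}
    - {"claw": 0, "dx": 0, "dy": 0, "dz": 0.12, "roll": 0}
    - {"claw": 0, "dx": 0, "dy": 0, "dz": 0.15, "roll": 0}
    - {"claw": 0, "dx": 0, "dy": 0, "dz": 0.15, "roll": 0}
    - {"claw": 0, "dx": 0, "dy": 0, "dz": 0.12, "roll": 0}
    - {"claw": 0, "dx": 0, "dy": 0, "dz": 0, "roll": 0}
    - {"claw": 0, "dx": 0, "dy": 0, "dz": 0, "roll": 0}

```text
t: 7.2
tcp_pos: [0.4345, 0.0154, 0.0594]
eef_rot: [0.0, 0.002, 1.0, -0.002]
contact_force: [0.5, -0.0, 0.8]
width: 0.505
grasp_force: 0.0
```

```bash
python3 go.py 0.4595 0.017 0.036 180
```

```text
t 7.2 pos [0.4345 0.0154 0.0594] yaw 179.8 tilt [-8.0e-04 -4.3e-03 -1.0e+00] F [ 0.48 -0.03  0.78] w 0.505
roll -0.007 shift after roll [-0.1    0.007  0.094]
```

Call:
servo_tool:
  plan:
    - {"claw": 0, "dx": 0, "dy": 0.007, "dz": 0.05, "roll": 0}
    - {"claw": 0, "dx": 0, "dy": 0, "dz": 0.044, "roll": 0}
    - {"claw": 0, "dx": -0.02, "dy": 0, "dz": 0, "roll": 0}
    - {"claw": 0, "dx": -0.02, "dy": 0, "dz": 0, "roll": 0}
    - {"claw": 0, "dx": -0.02, "dy": 0, "dz": 0, "roll": 0}
    - {"claw": 0, "dx": -0.02, "dy": 0, "dz": 0, "roll": 0}
    - {"claw": 0, "dx": -0.012, "dy": 0, "dz": 0, "roll": 0}

```text
t: 7.9
tcp_pos: [0.4604, 0.0158, 0.0439]
eef_rot: [-0.0, 0.003, 1.0, -0.002]
contact_force: [-1.0, 0.6, 0.3]
width: 0.5
grasp_force: 0.4
```

Call:
servo_tool:
  plan:
    - {"claw": 0, "dx": -0.012, "dy": 0, "dz": 0, "roll": 0}
    - {"claw": 0, "dx": -0.012, "dy": 0, "dz": 0, "roll": 0}

```text
t: 8.1
tcp_pos: [0.465, 0.0156, 0.0431]
eef_rot: [-0.002, 0.002, 1.0, -0.003]
contact_force: [-1.8, 1.2, 2.6]
width: 0.505
grasp_force: 1.2
```

Call:
servo_tool:
  plan:
    - {"claw": 0, "dx": -0.012, "dy": 0, "dz": 0, "roll": 0}

```text
t: 8.2
tcp_pos: [0.468, 0.0157, 0.0428]
eef_rot: [-0.002, 0.001, 1.0, -0.003]
contact_force: [-1.5, -1.1, 1.3]
width: 0.499
grasp_force: 1.2
```

Call:
servo_tool:
  plan:
    - {"claw": 0, "dx": -0.012, "dy": 0, "dz": 0, "roll": 0}

```text
t: 8.3
tcp_pos: [0.4712, 0.0157, 0.0427]
eef_rot: [-0.002, 0.001, 1.0, -0.003]
contact_force: [-1.8, -0.1, 2.4]
width: 0.501
grasp_force: 1.4
```

Call:
servo_tool:
  plan:
    - {"claw": 0, "dx": -0.012, "dy": 0, "dz": 0, "roll": 0}

```text
t: 8.4
tcp_pos: [0.4743, 0.0157, 0.0426]
eef_rot: [-0.002, 0.001, 1.0, -0.003]
contact_force: [-2.4, -0.1, 2.3]
width: 0.504
grasp_force: 1.4
```

The middle tin pushes back with a steady 2 N (pads 1.4 N), against about 0.5 N (pads 0.3 N) for the first. I'll check its state before sliding it.

```bash
python3 - <<'E'
from h import *
f=grab_frame("scene");c=f["image"][150:280,210:390,::-1]
cv2.imwrite("pics/s1.png",cv2.convertScaleAbs(cv2.resize(c,None,fx=4,fy=4,interpolation=cv2.INTER_CUBIC),alpha=1.4))
s=get_state();print(s["joint_positions"].round(3),s["contact_force"].round(2),s["moment"].round(2))
for X in([.5128,.0157,.072],[.4786,.0157,.072],[.5128,.0157,0]):print(((proj(f,np.array(X))-[210,150])*4).round(0))
E
python3 go.py 0.6 -0.019 0.036 180
```

```text
[ 0.073  0.896 -0.337  2.136  1.094  0.3    0.349] [-0.43  0.26  2.25] [-0.01  0.3   0.  ]
[321. 169.]
[287. 153.]
[322. 254.]
t 8.45 pos [0.4751 0.0157 0.0426] yaw 179.82 tilt [ 0.0023 -0.0053 -1.    ] F [-0.43  0.26  2.25] w 0.502
roll -0.006 shift after roll [-0.5   -0.139  0.026]
```

View pics/s1.png

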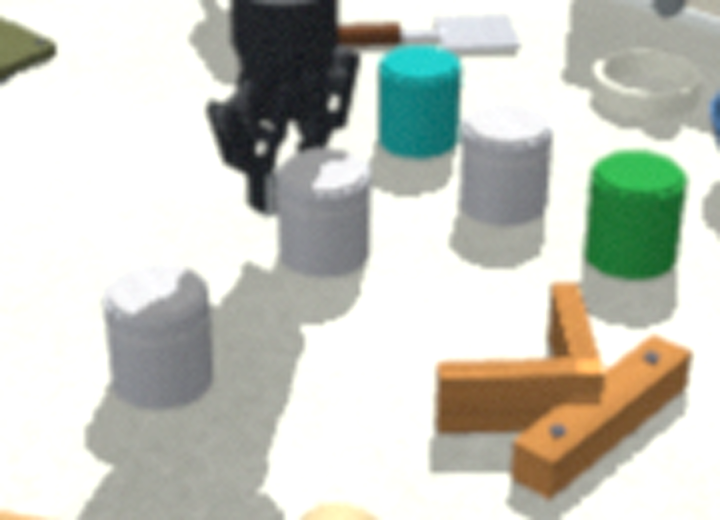

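The tin stands upright with both fingers behind it. The 2.3 N in Fz is odd, so I'll back off to read the bias and then nudge again.

Call:
servo_tool:
  plan:
    - {"claw": 0, "dx": 0.04, "dy": 0, "dz": 0, "roll": 0}
    - {"claw": 0, "dx": 0, "dy": 0, "dz": 0, "roll": 0}
    - {"claw": 0, "dx": 0, "dy": 0, "dz": 0, "roll": 0}
    - {"claw": 0, "dx": 0, "dy": 0, "dz": 0, "roll": 0}

```text
t: 8.85
tcp_pos: [0.4652, 0.0158, 0.0426]
eef_rot: [-0.001, 0.002, 1.0, -0.003]
contact_force: [-1.1, -0.4, 0.4]
width: 0.498
grasp_force: 0.0
```

Call:
servo_tool:
  plan:
    - {"claw": 0, "dx": 0, "dy": 0, "dz": 0.026, "roll": 0}
    - {"claw": 0, "dx": 0, "dy": 0, "dz": 0, "roll": 0}
    - {"claw": 0, "dx": 0, "dy": 0, "dz": 0, "roll": 0}

```text
t: 9.15
tcp_pos: [0.4643, 0.0156, 0.0358]
eef_rot: [-0.002, 0.001, 1.0, -0.003]
contact_force: [-0.6, 0.2, 0.9]
width: 0.501
grasp_force: 0.0
```

Call:
servo_tool:
  plan:
    - {"claw": 0, "dx": -0.016, "dy": 0, "dz": 0, "roll": 0}
    - {"claw": 0, "dx": -0.016, "dy": 0, "dz": 0, "roll": 0}
    - {"claw": 0, "dx": -0.016, "dy": 0, "dz": 0, "roll": 0}
    - {"claw": 0, "dx": -0.016, "dy": 0, "dz": 0, "roll": 0}

```text
t: 9.55
tcp_pos: [0.4805, 0.0155, 0.0361]
eef_rot: [-0.002, 0.002, 1.0, -0.003]
contact_force: [-1.6, 0.2, 1.0]
width: 0.5
grasp_force: 0.6
```

Call:
servo_tool:
  plan:
    - {"claw": 0, "dx": -0.016, "dy": 0, "dz": 0, "roll": 0}

```text
t: 9.65
tcp_pos: [0.4844, 0.0155, 0.0361]
eef_rot: [-0.002, 0.002, 1.0, -0.003]
contact_force: [-1.8, -0.7, 1.4]
width: 0.499
grasp_force: 0.7
```

Call:
servo_tool:
  plan:
    - {"claw": 0, "dx": -0.016, "dy": 0, "dz": 0, "roll": 0}

```text
t: 9.75
tcp_pos: [0.4884, 0.0155, 0.0361]
eef_rot: [-0.002, 0.002, 1.0, -0.003]
contact_force: [-1.6, 0.5, 1.7]
width: 0.498
grasp_force: 0.8
```

With the bias removed, the net force on the middle tin is only about 0.9 N, so it isn't conclusive. I won't push it further and will feel the third tin.

Call:
servo_tool:
  plan:
    - {"claw": 0, "dx": 0.06, "dy": 0, "dz": 0, "roll": 0}
    - {"claw": 0, "dx": 0.04, "dy": 0, "dz": -0.06, "roll": 0}
    - {"claw": 0, "dx": 0, "dy": 0, "dz": -0.1, "roll": 0}
    - {"claw": 0, "dx": 0, "dy": 0, "dz": -0.1, "roll": 0}
    - {"claw": 0, "dx": 0, "dy": 0, "dz": -0.1, "roll": 0}
    - {"claw": 0, "dx": 0, "dy": -0.14, "dz": 0, "roll": 0}
    - {"claw": 0, "dx": 0, "dy": -0.14, "dz": 0, "roll": 0}
    - {"claw": 0, "dx": 0, "dy": -0.14, "dz": 0, "roll": 0}
    - {"claw": 0, "dx": 0, "dy": -0.14, "dz": 0, "roll": 0}
    - {"claw": 0, "dx": 0, "dy": -0.14, "dz": 0, "roll": 0}
    - {"claw": 0, "dx": 0, "dy": 0, "dz": 0, "roll": 0}
    - {"claw": 0, "dx": 0, "dy": 0, "dz": 0, "roll": 0}

```text
t: 10.95
tcp_pos: [0.4633, -0.1597, 0.127]
eef_rot: [-0.001, 0.003, 1.0, -0.003]
contact_force: [0.4, 0.4, -0.5]
width: 0.497
grasp_force: 0.0
```

```bash
python3 go.py 0.475 -0.166 0.036 180
```

```text
t 10.95 pos [ 0.4633 -0.1597  0.127 ] yaw 179.68 tilt [ 0.0023 -0.0052 -1.    ] F [ 0.36  0.43 -0.53] w 0.497
roll -0.011 shift after roll [-0.048 -0.023  0.364]
```

Call:
servo_tool:
  plan:
    - {"claw": 0, "dx": -0.04, "dy": -0.023, "dz": 0.07, "roll": 0}
    - {"claw": 0, "dx": 0, "dy": 0, "dz": 0.1, "roll": 0}
    - {"claw": 0, "dx": 0, "dy": 0, "dz": 0.1, "roll": 0}
    - {"claw": 0, "dx": 0, "dy": 0, "dz": 0.07, "roll": 0}
    - {"claw": 0, "dx": 0, "dy": 0, "dz": 0.024, "roll": 0}
    - {"claw": 0, "dx": 0, "dy": 0, "dz": 0, "roll": 0}
    - {"claw": 0, "dx": 0, "dy": 0, "dz": 0, "roll": 0}
    - {"claw": 0, "dx": 0, "dy": 0, "dz": 0, "roll": 0}

```text
t: 11.75
tcp_pos: [0.4735, -0.1649, 0.037]
eef_rot: [-0.001, 0.001, 1.0, -0.003]
contact_force: [0.5, -0.6, -0.1]
width: 0.497
grasp_force: 0.0
```

Call:
servo_tool:
  plan:
    - {"claw": 0, "dx": -0.016, "dy": 0, "dz": 0, "roll": 0}
    - {"claw": 0, "dx": -0.016, "dy": 0, "dz": 0, "roll": 0}
    - {"claw": 0, "dx": -0.016, "dy": 0, "dz": 0, "roll": 0}

```text
t: 12.05
tcp_pos: [0.4856, -0.1653, 0.0364]
eef_rot: [-0.001, 0.002, 1.0, -0.003]
contact_force: [-1.0, -1.3, 0.1]
width: 0.498
grasp_force: 0.0
```

Call:
servo_tool:
  plan:
    - {"claw": 0, "dx": -0.016, "dy": 0, "dz": 0, "roll": 0}
    - {"claw": 0, "dx": -0.016, "dy": 0, "dz": 0, "roll": 0}
    - {"claw": 0, "dx": -0.016, "dy": 0, "dz": 0, "roll": 0}
    - {"claw": 0, "dx": -0.016, "dy": 0, "dz": 0, "roll": 0}

```text
t: 12.45
tcp_pos: [0.4981, -0.1663, 0.0356]
eef_rot: [-0.004, 0.002, 1.0, -0.004]
contact_force: [-6.7, -2.1, 3.8]
width: 0.499
grasp_force: 2.5
```

Call:
servo_tool:
  plan:
    - {"claw": 0, "dx": -0.016, "dy": 0, "dz": 0, "roll": 0}

```text
t: 12.55
tcp_pos: [0.501, -0.1672, 0.0354]
eef_rot: [-0.005, 0.002, 1.0, -0.005]
contact_force: [-7.4, -2.6, 4.0]
width: 0.505
grasp_force: 2.9
```

Call:
servo_tool:
  plan:
    - {"claw": 0, "dx": -0.016, "dy": 0, "dz": 0, "roll": 0}

```text
t: 12.65
tcp_pos: [0.5048, -0.1677, 0.0354]
eef_rot: [-0.006, 0.003, 1.0, -0.005]
contact_force: [-7.9, -3.4, 2.9]
width: 0.496
grasp_force: 3.2
```

The third tin gives about 8 N, so it is the full one. I'll look for tilt and check its position before sliding it.

```bash
cat > look.py <<'E'
import sys
from h import *
g=grab_frame("scene")["image"][:,:,::-1];f=grab_frame("top")["image"][:,:,::-1]
a=cv2.resize(g[170:300,200:330],(400,400),interpolation=cv2.INTER_CUBIC);b=cv2.resize(f[100:230,230:360],(400,400),interpolation=cv2.INTER_CUBIC)
cv2.imwrite("pics/"+sys.argv[1],cv2.convertScaleAbs(np.hstack([a,b]),alpha=1.4))
E
python3 look.py n3.png; python3 go.py 0.62 -0.019 0.026 60
```

```text
t 12.75 pos [ 0.5059 -0.1677  0.0354] yaw 179.68 tilt [ 0.0092 -0.0095 -0.9999] F [-4.8  -3.57  2.07] w 0.502
roll -2.105 shift after roll [-0.744 -0.098  0.028]
```

View pics/n3.png

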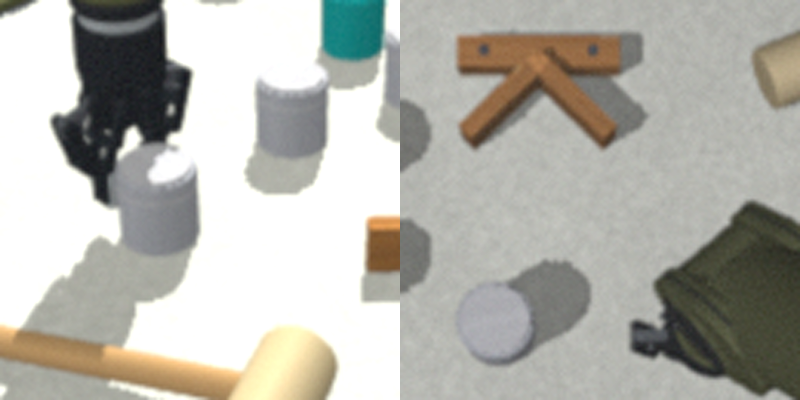

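The tin is upright at about (0.544,-0.167). I'll lift clear, turn to a heading of 52° and push it to a point in front of the mouth at about (0.66,-0.019), with the fingers lower to avoid tipping it.

Call:
servo_tool:
  plan:
    - {"claw": 0, "dx": 0.06, "dy": 0, "dz": 0, "roll": 0}
    - {"claw": 0, "dx": 0.04, "dy": 0, "dz": -0.06, "roll": 0}
    - {"claw": 0, "dx": 0, "dy": 0, "dz": -0.1, "roll": 0}
    - {"claw": 0, "dx": 0, "dy": 0, "dz": -0.1, "roll": 0}
    - {"claw": 0, "dx": 0, "dy": 0, "dz": -0.1, "roll": 0}
    - {"claw": 0, "dx": 0, "dy": 0, "dz": 0, "roll": -0.25}
    - {"claw": 0, "dx": 0, "dy": 0, "dz": 0, "roll": -0.25}
    - {"claw": 0, "dx": 0, "dy": 0, "dz": 0, "roll": -0.25}
    - {"claw": 0, "dx": 0, "dy": 0, "dz": 0, "roll": -0.25}
    - {"claw": 0, "dx": 0, "dy": 0, "dz": 0, "roll": -0.25}
    - {"claw": 0, "dx": 0, "dy": 0, "dz": 0, "roll": -0.25}
    - {"claw": 0, "dx": 0, "dy": 0, "dz": 0, "roll": -0.25}

```text
t: 13.95
tcp_pos: [0.4843, -0.1647, 0.1261]
eef_rot: [-0.002, -0.425, 0.905, -0.002]
contact_force: [-0.3, 0.6, 0.2]
width: 0.501
grasp_force: 0.0
```

```bash
python3 go.py 0.5074 -0.2142 0.027 51.9; python3 -c "
from h import *
print(get_state()['joint_positions'].round(2))"
```

```text
t 13.95 pos [ 0.4843 -0.1647  0.1261] yaw -129.74 tilt [ 0.0058 -0.0014 -1.    ] F [-0.27  0.63  0.24] w 0.501
roll -0.057 shift after roll [ 0.097 -0.194  0.397]
[ 0.72  0.87 -0.85  1.99  0.98  0.77  1.72]
```

Call:
servo_tool:
  plan:
    - {"claw": 0, "dx": 0.05, "dy": -0.1, "dz": 0, "roll": 0}
    - {"claw": 0, "dx": 0.047, "dy": -0.094, "dz": 0, "roll": 0}
    - {"claw": 0, "dx": 0, "dy": 0, "dz": 0.08, "roll": 0}
    - {"claw": 0, "dx": 0, "dy": 0, "dz": 0.1, "roll": 0}
    - {"claw": 0, "dx": 0, "dy": 0, "dz": 0.1, "roll": 0}
    - {"claw": 0, "dx": 0, "dy": 0, "dz": 0.07, "roll": 0}
    - {"claw": 0, "dx": 0, "dy": 0, "dz": 0.04, "roll": 0}
    - {"claw": 0, "dx": 0, "dy": 0, "dz": 0, "roll": 0}
    - {"claw": 0, "dx": 0, "dy": 0, "dz": 0, "roll": 0}

```text
t: 14.85
tcp_pos: [0.5059, -0.2148, 0.0293]
eef_rot: [-0.002, -0.422, 0.906, -0.002]
contact_force: [1.4, 0.1, 0.5]
width: 0.5
grasp_force: 0.0
```

```bash
python3 go.py 0.6362 -0.0493 0.027 51.9
```

```text
t 14.85 pos [ 0.5059 -0.2148  0.0293] yaw -130.02 tilt [ 0.0053 -0.0019 -1.    ] F [1.38 0.11 0.51] w 0.5
roll -0.067 shift after roll [-0.843 -0.002  0.004]
```

Call:
servo_tool:
  plan:
    - {"claw": 0, "dx": -0.03, "dy": 0, "dz": 0.003, "roll": -0.067}
    - {"claw": 0, "dx": -0.03, "dy": 0, "dz": 0, "roll": 0}
    - {"claw": 0, "dx": -0.03, "dy": 0, "dz": 0, "roll": 0}
    - {"claw": 0, "dx": -0.03, "dy": 0, "dz": 0, "roll": 0}
    - {"claw": 0, "dx": -0.03, "dy": 0, "dz": 0, "roll": 0}
    - {"claw": 0, "dx": -0.03, "dy": 0, "dz": 0, "roll": 0}
    - {"claw": 0, "dx": -0.03, "dy": 0, "dz": 0, "roll": 0}
    - {"claw": 0, "dx": -0.03, "dy": 0, "dz": 0, "roll": 0}

```text
t: 15.65
tcp_pos: [0.5402, -0.1723, 0.028]
eef_rot: [-0.007, -0.436, 0.9, -0.005]
contact_force: [-7.2, -8.9, 9.3]
width: 0.5
grasp_force: 0.0
```

```bash
python3 go.py 0.6362 -0.0493 0.027 51.9;python3 look.py n4.png
```

```text
t 15.65 pos [ 0.5402 -0.1723  0.028 ] yaw -128.3 tilt [ 0.0166 -0.0023 -0.9999] F [-7.21 -8.9   9.33] w 0.5
roll -0.007 shift after roll [-0.624  0.001 -0.006]
```

View pics/n4.png

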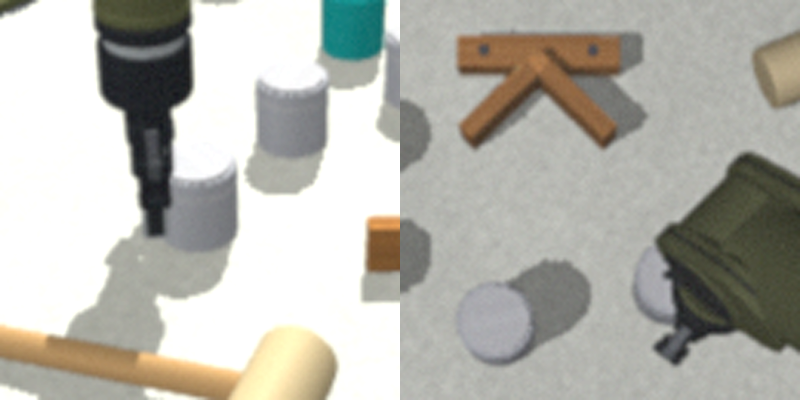

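The tin is upright and sliding, cradled between the fingers at about (0.564,-0.142). The force is 11 N, far below the limits, so I'll continue.

Call:
servo_tool:
  plan:
    - {"claw": 0, "dx": -0.03, "dy": 0, "dz": 0, "roll": 0}
    - {"claw": 0, "dx": -0.03, "dy": 0, "dz": 0, "roll": 0}
    - {"claw": 0, "dx": -0.03, "dy": 0, "dz": 0, "roll": 0}
    - {"claw": 0, "dx": -0.03, "dy": 0, "dz": 0, "roll": 0}
    - {"claw": 0, "dx": -0.03, "dy": 0, "dz": 0, "roll": 0}
    - {"claw": 0, "dx": -0.03, "dy": 0, "dz": 0, "roll": 0}
    - {"claw": 0, "dx": -0.03, "dy": 0, "dz": 0, "roll": 0}
    - {"claw": 0, "dx": -0.03, "dy": 0, "dz": 0, "roll": 0}

```text
t: 16.55
tcp_pos: [0.5774, -0.125, 0.0276]
eef_rot: [-0.007, -0.436, 0.9, -0.005]
contact_force: [-7.2, -8.9, 9.4]
width: 0.497
grasp_force: 0.0
```

```bash
python3 go.py 0.6362 -0.0493 0.027 51.9;python3 look.py n5.png
```

```text
t 16.55 pos [ 0.5774 -0.125   0.0276] yaw -128.27 tilt [ 0.0163 -0.0025 -0.9999] F [-7.21 -8.92  9.45] w 0.497
roll -0.006 shift after roll [-0.384  0.002 -0.004]
```

View pics/n5.png

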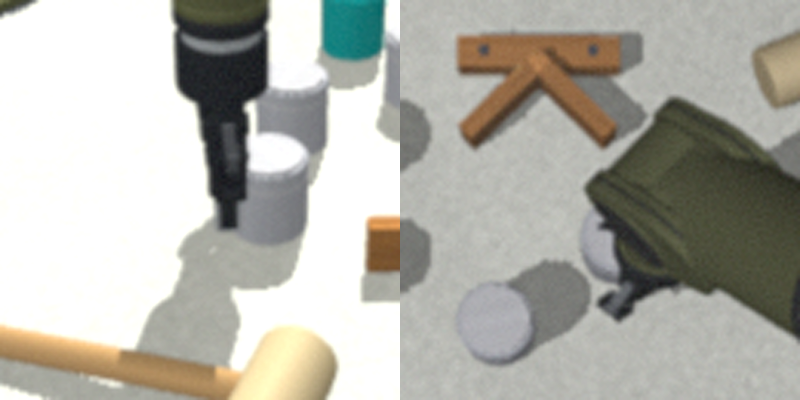

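The push is steady and the tin is upright, heading for the mouth, so I'll finish this leg.

Call:
servo_tool:
  plan:
    - {"claw": 0, "dx": -0.03, "dy": 0, "dz": 0, "roll": 0}
    - {"claw": 0, "dx": -0.03, "dy": 0, "dz": 0, "roll": 0}
    - {"claw": 0, "dx": -0.03, "dy": 0, "dz": 0, "roll": 0}
    - {"claw": 0, "dx": -0.03, "dy": 0, "dz": 0, "roll": 0}
    - {"claw": 0, "dx": -0.03, "dy": 0, "dz": 0, "roll": 0}
    - {"claw": 0, "dx": -0.03, "dy": 0, "dz": 0, "roll": 0}
    - {"claw": 0, "dx": -0.03, "dy": 0, "dz": 0, "roll": 0}
    - {"claw": 0, "dx": -0.03, "dy": 0, "dz": 0, "roll": 0}
    - {"claw": 0, "dx": -0.03, "dy": 0, "dz": 0, "roll": 0}
    - {"claw": 0, "dx": -0.03, "dy": 0, "dz": 0, "roll": 0}
    - {"claw": 0, "dx": -0.03, "dy": 0, "dz": 0, "roll": 0}
    - {"claw": 0, "dx": -0.03, "dy": 0, "dz": 0, "roll": 0}

```text
t: 17.85
tcp_pos: [0.6333, -0.0542, 0.0271]
eef_rot: [-0.007, -0.436, 0.9, -0.005]
contact_force: [-7.0, -9.2, 8.5]
width: 0.499
grasp_force: 0.0
```

Call:
servo_tool:
  plan:
    - {"claw": 0, "dx": -0.02, "dy": 0, "dz": 0, "roll": 0}
    - {"claw": 0, "dx": 0.05, "dy": 0, "dz": 0, "roll": 0}
    - {"claw": 0, "dx": 0.12, "dy": 0, "dz": 0, "roll": 0}
    - {"claw": 0, "dx": 0.1, "dy": 0, "dz": -0.05, "roll": 0}
    - {"claw": 0, "dx": 0, "dy": 0, "dz": -0.12, "roll": 0}
    - {"claw": 0, "dx": 0, "dy": 0, "dz": -0.12, "roll": 0}
    - {"claw": 0, "dx": 0, "dy": 0, "dz": -0.12, "roll": 0}
    - {"claw": 0, "dx": 0, "dy": 0, "dz": 0, "roll": 0.28}
    - {"claw": 0, "dx": 0, "dy": 0, "dz": 0, "roll": 0.28}
    - {"claw": 0, "dx": 0, "dy": 0, "dz": 0, "roll": 0.28}
    - {"claw": 0, "dx": 0, "dy": 0, "dz": 0, "roll": 0.28}
    - {"claw": 0, "dx": 0, "dy": 0, "dz": 0, "roll": 0.28}

```text
t: 19.05
tcp_pos: [0.5967, -0.098, 0.1297]
eef_rot: [-0.001, -0.1, 0.995, -0.002]
contact_force: [-0.1, 0.2, 0.3]
width: 0.501
grasp_force: 0.0
```

```bash
python3 go.py 0.6 -0.019 0.13 180;python3 look.py n6.png
```

```text
t 19.05 pos [ 0.5967 -0.098   0.1297] yaw -168.52 tilt [ 0.0034 -0.0041 -1.    ] F [-0.05  0.16  0.32] w 0.501
roll 0.401 shift after roll [-0.013  0.316 -0.003]
```

View pics/n6.png

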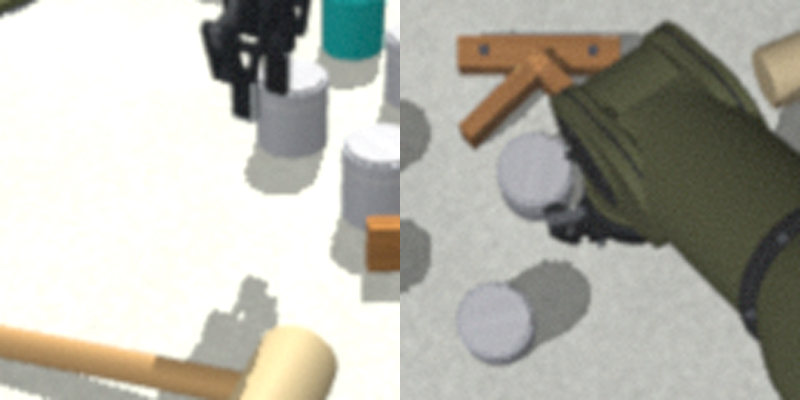

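The full tin stands in front of the mouth, with its disc centre at panel pixel (535,172). I'll compute where it is and line up for the straight push.

```bash
python3 - <<'E'
from h import *
import pickle
f=pickle.load(open("top.pkl","rb"))
for p in((535,172),(495,322)):
    print(onz(f,230+(p[0]-400+.5)*.325-.5,100+(p[1]+.5)*.325-.5,.072).round(4))
E
```

```text
[ 0.6568 -0.0178  0.072 ]
[0.5245 0.016  0.072 ]
```

Call:
servo_tool:
  plan:
    - {"claw": 0, "dx": 0, "dy": 0, "dz": 0, "roll": 0.2}
    - {"claw": 0, "dx": 0, "dy": 0, "dz": 0, "roll": 0.2}
    - {"claw": 0, "dx": 0, "dy": 0.1, "dz": 0, "roll": 0}
    - {"claw": 0, "dx": 0, "dy": 0.1, "dz": 0, "roll": 0}
    - {"claw": 0, "dx": 0, "dy": 0.1, "dz": 0, "roll": 0}
    - {"claw": 0, "dx": 0, "dy": 0, "dz": 0, "roll": 0}
    - {"claw": 0, "dx": 0, "dy": 0, "dz": 0, "roll": 0}

```text
t: 19.85
tcp_pos: [0.5963, -0.023, 0.1292]
eef_rot: [-0.002, -0.005, 1.0, -0.003]
contact_force: [0.6, -1.0, 0.7]
width: 0.499
grasp_force: 0.0
```

```bash
python3 go.py 0.602 -0.019 0.027 180
```

```text
t 19.85 pos [ 0.5963 -0.023   0.1292] yaw -179.46 tilt [ 0.0031 -0.0055 -1.    ] F [ 0.64 -0.99  0.69] w 0.499
roll 0.019 shift after roll [-0.024  0.018  0.409]
```

Call:
servo_tool:
  plan:
    - {"claw": 0, "dx": -0.016, "dy": 0.018, "dz": 0, "roll": 0.019}
    - {"claw": 0, "dx": 0, "dy": 0, "dz": 0.1, "roll": 0}
    - {"claw": 0, "dx": 0, "dy": 0, "dz": 0.1, "roll": 0}
    - {"claw": 0, "dx": 0, "dy": 0, "dz": 0.1, "roll": 0}
    - {"claw": 0, "dx": 0, "dy": 0, "dz": 0.07, "roll": 0}
    - {"claw": 0, "dx": 0, "dy": 0, "dz": 0.034, "roll": 0}
    - {"claw": 0, "dx": 0, "dy": 0, "dz": 0, "roll": 0}
    - {"claw": 0, "dx": 0, "dy": 0, "dz": 0, "roll": 0}

```text
t: 20.65
tcp_pos: [0.6008, -0.0195, 0.0288]
eef_rot: [-0.001, 0.002, 1.0, -0.003]
contact_force: [0.5, 1.1, 0.0]
width: 0.498
grasp_force: 0.0
```

```bash
python3 go.py 0.6645 -0.019 0.027 180
```

```text
t 20.65 pos [ 0.6008 -0.0195  0.0288] yaw 179.76 tilt [ 0.0016 -0.0052 -1.    ] F [0.55 1.09 0.01] w 0.498
roll -0.008 shift after roll [-0.255  0.002  0.007]
```

Call:
servo_tool:
  plan:
    - {"claw": 0, "dx": -0.025, "dy": 0, "dz": 0.004, "roll": 0}
    - {"claw": 0, "dx": -0.025, "dy": 0, "dz": 0, "roll": 0}
    - {"claw": 0, "dx": -0.025, "dy": 0, "dz": 0, "roll": 0}
    - {"claw": 0, "dx": -0.025, "dy": 0, "dz": 0, "roll": 0}
    - {"claw": 0, "dx": -0.025, "dy": 0, "dz": 0, "roll": 0}
    - {"claw": 0, "dx": -0.025, "dy": 0, "dz": 0, "roll": 0}
    - {"claw": 0, "dx": -0.025, "dy": 0, "dz": 0, "roll": 0}
    - {"claw": 0, "dx": -0.025, "dy": 0, "dz": 0, "roll": 0}
    - {"claw": 0, "dx": -0.02, "dy": 0, "dz": 0, "roll": 0}

```text
t: 21.55
tcp_pos: [0.6515, -0.0195, 0.0272]
eef_rot: [-0.005, 0.002, 1.0, -0.003]
contact_force: [-11.5, -0.0, 9.6]
width: 0.5
grasp_force: 0.0
```

Call:
servo_tool:
  plan:
    - {"claw": 0, "dx": -0.012, "dy": 0, "dz": 0, "roll": 0}
    - {"claw": 0, "dx": -0.012, "dy": 0, "dz": 0, "roll": 0}

```text
t: 21.75
tcp_pos: [0.6575, -0.0196, 0.027]
eef_rot: [-0.005, 0.002, 1.0, -0.003]
contact_force: [-11.1, 0.3, 7.9]
width: 0.497
grasp_force: 0.0
```

Call:
servo_tool:
  plan:
    - {"claw": 0, "dx": -0.012, "dy": 0, "dz": 0, "roll": 0}
    - {"claw": 0, "dx": -0.008, "dy": 0, "dz": 0, "roll": 0}

```text
t: 21.95
tcp_pos: [0.6627, -0.0195, 0.027]
eef_rot: [-0.005, 0.002, 1.0, -0.003]
contact_force: [-11.6, 0.3, 8.6]
width: 0.501
grasp_force: 0.0
```

Call:
servo_tool:
  plan:
    - {"claw": 0, "dx": -0.008, "dy": 0, "dz": 0, "roll": 0}
    - {"claw": 0, "dx": -0.008, "dy": 0, "dz": 0, "roll": 0}

```text
t: 22.15
tcp_pos: [0.6664, -0.0195, 0.027]
eef_rot: [-0.006, 0.001, 1.0, -0.003]
contact_force: [-10.2, -0.3, 8.7]
width: 0.5
grasp_force: 0.0
```

Call:
servo_tool:
  plan:
    - {"claw": 0, "dx": -0.008, "dy": 0, "dz": 0, "roll": 0}

```text
t: 22.25
tcp_pos: [0.6671, -0.0196, 0.027]
eef_rot: [-0.007, 0.001, 1.0, -0.004]
contact_force: [-17.9, -0.3, 14.5]
width: 0.501
grasp_force: 0.0
```

Call:
servo_tool:
  plan:
    - {"claw": 0, "dx": -0.008, "dy": 0, "dz": 0, "roll": 0}

```text
t: 22.35
tcp_pos: [0.6672, -0.0199, 0.0268]
eef_rot: [-0.009, 0.001, 1.0, -0.004]
contact_force: [-21.0, -0.1, 16.4]
width: 0.501
grasp_force: 0.0
```

The tin stopped hard (21 N) at an implied centre of x≈0.705, which matches the seat. I'll back off and check.

Call:
servo_tool:
  plan:
    - {"claw": 0, "dx": 0.008, "dy": 0, "dz": 0, "roll": 0}
    - {"claw": 0, "dx": 0.012, "dy": 0, "dz": 0, "roll": 0}
    - {"claw": 0, "dx": 0.06, "dy": 0, "dz": 0, "roll": 0}
    - {"claw": 0, "dx": 0.1, "dy": 0, "dz": 0, "roll": 0}
    - {"claw": 0, "dx": 0, "dy": 0, "dz": -0.12, "roll": 0}
    - {"claw": 0, "dx": 0, "dy": 0, "dz": -0.12, "roll": 0}
    - {"claw": 0, "dx": 0, "dy": 0, "dz": -0.14, "roll": 0}
    - {"claw": 0, "dx": 0.14, "dy": 0, "dz": -0.1, "roll": 0}
    - {"claw": 0, "dx": 0.14, "dy": 0, "dz": -0.1, "roll": 0}
    - {"claw": 0, "dx": 0.1, "dy": -0.14, "dz": 0, "roll": 0}
    - {"claw": 0, "dx": 0, "dy": -0.16, "dz": 0, "roll": 0}
    - {"claw": 0, "dx": 0, "dy": -0.16, "dz": 0, "roll": 0}

```text
t: 23.55
tcp_pos: [0.5343, -0.1346, 0.174]
eef_rot: [-0.001, 0.001, 1.0, -0.003]
contact_force: [0.8, -0.1, 1.1]
width: 0.499
grasp_force: 0.0
```

```bash
python3 - <<'E'
from h import *
g=grab_frame("scene");f=grab_frame("top")
a=cv2.resize(g["image"][210:280,310:380,::-1],(400,400),interpolation=cv2.INTER_CUBIC);b=cv2.resize(f["image"][105:155,245:295,::-1],(400,400),interpolation=cv2.INTER_CUBIC)
o=cv2.convertScaleAbs(np.hstack([a,b]),alpha=1.5)
for R,z,col in((.034,.072,(0,255,255)),(.034,0,(255,0,255))):
  for t in np.linspace(0,6.28,40):
    X=np.array([.704+R*np.cos(t),-.019+R*np.sin(t),z])
    u,v=(proj(f,X)-[245,105]+.5)*8
    if 0<=u<400 and z: cv2.circle(o,(int(u)+400,int(v)),1,col,-1)
cv2.imwrite("pics/n7.png",o)
E
```

```text
(no output)
```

View pics/n7.png

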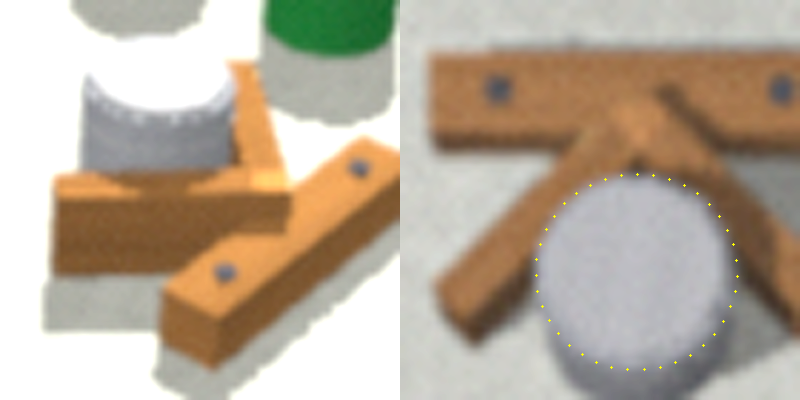

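The tin is deep in the V: its top disc, at (632,272) in the right panel, lies on the predicted seat circle within 2 mm. The last push loaded both boards evenly, with 21 N in x and about 0 N in y. The arm is clear of everything, so I'm handing it in.

```bash
python3 -c "
from plant import *
print(close_job())"
```

```text
the job is handed in; nothing more can be done
None
```

The full tin was the right-hand one (about 8 N to push, under 1 N net for the other two); I slid it upright into the V stop and handed the job in at 24 s with the arm clear; the two empty tins moved about 15 mm and 27 mm from their nudges, and I got no verdict back.

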